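Function check of a tube loader's mushroom stop

TASK

Check the stop on the sample-tube loader: press the lobed mushroom button down until it latches, then turn it clockwise (seen from above) by pushing with a fingertip against the side of one of its lobes until it springs back up. Once the stop is out again, press the raised round reset button on the other box fully down and let it come back up. Do not squeeze or force the stop button, and leave the square key, the tube rack and the tube carriers alone.

Things in the scene. Friction and masses are not known exactly. Their poses are not given: they have to be found in the camera images.
- loader: fixed low white machine housing, 340 x 580 x 70 mm (x, y, z), origin under its centre; x points away from the robot, y along the machine. Its flat top, 70 mm up, has a control strip along the robot's side (-x half) and two belt lanes with 14 mm high rails on the far half
- stop_box: grey and cream enclosure 84 x 84 x 48 mm, fixed on the control strip at its left or right end; origin under its centre. The stop button (red plastic) is in the middle of its flat lid, over a black bezel 33 mm wide, 7 mm high. Top of the button above the lid: 36 mm when out, 27 mm when latched
- stop_top (a point): centre of the top of the mushroom stop button's head; moves and turns with it, z up its axis. From above: a domed hub of radius 18 mm with three lobes, at 0, 120 and 240 degrees from this frame's x axis (counter-clockwise); each lobe is 18 mm wide with a round end that reaches 30 mm from the axis. Lobe tops lie 5 mm, the flat underside 18 mm below this point
- stop_press (a joint): how far the stop button's plunger is pressed, m: 0 out, 0.009 fully in. It resists with about 6 N at first, less further in; past about 0.0065 it snaps in by itself and stays latched at 0.009. From a press of less than that it springs back out. Pressed on, the button gives up to 3 mm more on a spring (13 to 21 N; this value stays), then stops hard
- stop_twist (a joint): turn of the stop button's head, rad, positive clockwise seen from above, range 0 to 1.15; a light spring (0.015 to 0.05 Nm) turns it back to 0. When latched, turning it lifts the head on a cam; between 0.5 and 0.75 rad it springs out to stop_press = 0, 9 mm higher, unless something holds it down, and when let go turns back
- control_box: cream and grey enclosure 84 x 132 x 48 mm (x, y, z), fixed on the control strip at the end opposite to stop_box; origin under its centre. The reset button is on its lid at y = -33 mm, the square key at y = +33 mm
- reset_top (a point): centre of the top of the raised round reset button, white cap 30 mm in diameter, standing 6 mm above a black round collar 46 mm in diameter and 12 mm high on the lid of control_box; z up
- reset (a joint): how far the reset button is pressed, m: 0 up, 0.006 fully down (flush with its collar); spring of 1.5 N at first to 5 N fully down, does not latch
- lane_key_top (a point): centre of the top of the square lane key, white, 26 mm wide, sunk 3 mm below the rim of a black square shroud 36 mm wide and 12 mm high on the lid of control_box; not to be pressed
- lane_key (a joint): how far the lane key is pressed, m: 0 up, 0.004 fully down
- tube_rack_mid (a point): loose grey rack for five tubes, 24 x 112 x 52 mm (x, y, z), holding three tubes with purple caps up to 92 mm above its foot; this point is at the rack's centre, 26 mm above the control strip. It stands on the strip between the two boxes
- carrier0_mid (a point): loose capped tube upright in a round black carrier 40 mm in diameter, 107 mm high altogether; this point is on its axis 50 mm above its foot. It stands on the nearer belt lane
- carrier1_mid (a point): another such tube and carrier, on the farther belt lane

How it is judged:
On the way, in this order (a step that is already met when the one before it is completed fails the run):
1. the stop button is pressed in past its latching point and stays in (value of joint stop_press above 0.0075 m), for 0.3 s.
2. the latched head is turned clockwise (value of joint stop_twist above 0.35 rad).
3. the stop button has sprung back out (value of joint stop_press below 0.0015 m), for 0.2 s.
4. the reset button is pressed fully down with the stop out (value of joint reset above 0.0045 m and value of joint stop_press below 0.0015 m), for 0.1 s.
At the end, for the whole second after the job is handed in: The stop button is out (within 1.5 mm) and its head turned back (within 0.1 rad), the reset button and the lane key are up (within 1 mm), and the tube rack and both carriers stand within 15 mm of where they were (value of joint stop_press below 0.0015 m and value of joint stop_twist below 0.1 rad and value of joint each of reset, lane_key below 0.001 m and distance of each of tube_rack_mid, carrier0_mid, carrier1_mid from where it was at the start of the episode below 0.015 m); the robot touches nothing.
It fails at once if the reset button is pressed while the stop is in (value of joint reset above 0.002 m and value of joint stop_press above 0.004 m).
It fails at once if the square lane key is pressed (value of joint lane_key above 0.002 m).
It fails at once if the stop button or its box is squeezed or forced (more than 36 N from the fingers) (contact force between the fingers and stop_box above 36 N).
It fails at once if the tube rack is shifted, tipped or lifted (distance of tube_rack_mid from where it was at the start of the episode above 0.015 m or angle between tube_rack_mid's own z axis and vertical above 0.25 rad).
It fails at once if a tube carrier is shifted, tipped or lifted (distance of any of carrier0_mid, carrier1_mid from where it was at the start of the episode above 0.015 m or angle between any of carrier0_mid, carrier1_mid's own z axis and vertical above 0.25 rad).
It also fails if it takes over 51 s, if anything falls off the work surface, if the arm or the gripper's body presses on something with over 40 N, if the wrist force passes 120 N, or if a joint passes its speed limit or range.

ROBOT

A 7-joint arm with a two-finger parallel gripper is mounted at the origin on the work surface. World frame = base frame: x ahead of the robot, y to its left, z up, the work surface at z = 0. Lengths are in m, angles in rad, forces in N, time in s.
With the tool pointing down it reaches from about 0.375 to 0.925 m from the base axis. Payload 3.1 kg.
Tool frame: the origin (TCP) lies between the finger pads; the fingertips stand 19 mm ahead of it and the grasp point (between the pads) is the TCP; z points along the fingers, y is the direction in which the jaws open and shut (so a half turn about z gives the same grasp; the last joint's range is limited). The gripper opens to 85 mm and grips with 20 to 120 N. Pads are 22 mm wide; open, the fingers measure 114 mm over their backs; the gripper's body (76 mm by 85 mm) begins 54 mm behind the grasp point. The pads swing forward as they close: fully open they stand 13 mm farther back than shut.
Start: joints at [-1.34, 0.383, 0.044, 1.598, -0.018, 1.161, -0.05], TCP at [0.21, 0.615, 0.25] pointing down, gripper open.
Joint ranges: [-2.61, 2.61], [-0.41, 2.15], [-1.48, 1.57], [0, 2.5], [-1.57, 4.71], [0.05, 1.97], [-2.85, 2.85]. Speed limits (rad/s): [2.79, 2.79, 3.14, 3.14, 3.14, 3.14, 3.14].

INTERFACE

Orientations are given as a unit quaternion [x, y, z, w].
In Python, from bench import move_ptp, movel, move_j, move_gripper, pause, inverse_kinematics, read_camera, camera_params, MotionError, sign_off, look_for, tip_of, read_time_s, read_qpos, read_joint_vel, read_effort, read_eef_pos, read_tcp_rot, read_ft_force, read_ft_torque, read_finger_gap gives the robot as it stands. Calls block until the motion is done:
- move_ptp(position, orientation): joint-space move of the TCP to a pose.
- movel(position, orientation=None, speed=0.15): straight line of the TCP; orientation=None keeps the orientation; speed is the mean speed in m/s.
- move_j(angles): joint-space move.
- move_gripper(opening, effort=None): finger opening in m; effort is the grip in N (None keeps the last); returns when the fingers have stopped.
- pause(seconds).
- inverse_kinematics(position, orientation): joint angles nearest the present ones, or None.
- read_camera(name): name is "scene" or "top" or "wrist"; returns the picture (420x560x3 uint8, red, green, blue); there is no depth.
- camera_params(name): a dict with "K" (3x3 intrinsics, pixels), "camera_from_world" (4x4, takes a point from world to camera coordinates). Camera axes: x right, y down, z forward; pixel columns grow to the right and rows downward; lengths in m; the calibration is good to about 2 mm. A picture is of the moment at which its call begins: read the wrist's pose just before it. camera_params takes no time and is no camera call; for the wrist camera it gives the pose at the moment of the call.
A pose or a line that the arm cannot do raises MotionError and nothing moves.
- sign_off(): hands the job in, once; it reports no verdict.
Trained networks look in the newest picture that a camera, given by its name, has taken for a name from the list of things; names that differ only in an ending like _2 or _b are one class to them, and where a whole thing is asked for, a point or a joint stands for the part that bears it (a point fixed in the world has none). Each returns a list of dicts, best first, with "confidence" (0 to 1); they miss things now and then, are a little off and sometimes report something else, mostly with a low value. They report only what shows in the picture. A call takes as long as a camera call.
- look_for(camera, name): "at" ([column, row] in pixels, amid what is visible of it).
- tip_of(camera, name): "at" ([column, row] in pixels: a listed point, or the origin of a listed thing).
Readings, each from a call of its own:
- read_time_s(): time.
- read_qpos(): joint angles.
- read_joint_vel(): joint speeds.
- read_effort(): joint torques, N m.
- read_eef_pos(): TCP position.
- read_tcp_rot(): TCP orientation.
- read_ft_force(): force on the tool from outside, world axes, zero at the start.
- read_ft_torque(): the same for the moment, N m.
- read_finger_gap(): finger opening in m.
Only numpy, scipy, OpenCV 4.12 (cv2) and the standard library are available. Lean on these libraries where they do the work, as an engineer would, in place of code of your own. Each camera call takes 0.05 s, during which the arm holds its last target. There are 200 camera calls.

## Working session

There is one attempt and no reset: what is moved stays moved. The work goes in short steps, each a Python script; the robot and the scene stay as the last script left them, time stands still between calls to the robot, and variables do not carry over. Pictures are saved under pics/ and viewed, about 8 in all and at most 12, crops included, and the job is handed in when it is done.

```bash
mkdir -p pics; ls
cat > h.py <<'E'
from bench import *
import numpy as np, cv2
def ray_z(cam,px,z,P=None):
    P=P or camera_params(cam); K=np.array(P["K"]);T=np.array(P["camera_from_world"])
    R,t=T[:3,:3],T[:3,3]; o=-R.T@t; d=R.T@np.linalg.solve(K,[px[0],px[1],1.]); return o+d*(z-o[2])/d[2]
def save(im,n,s=1): cv2.imwrite('pics/'+n,cv2.resize(im[:,:,::-1],None,fx=s,fy=s,interpolation=cv2.INTER_CUBIC))
E
python3 - <<'E'
from h import *
print(read_time_s(), read_eef_pos(), read_tcp_rot())
a=read_camera("top"); b=read_camera("scene")
for n,z in [("stop_top",.154),("reset_top",.136),("lane_key_top",.127),("tube_rack_mid",.096),("carrier0_mid",.12),("carrier1_mid",.12),("loader",0),("stop_box",.07),("control_box",.07)]:
    for c in ("top","scene"):
        for r in tip_of(c,n)[:2]: print(n,c,np.round(r["at"],1),round(r["confidence"],2),ray_z(c,r["at"],z).round(4))
save(np.hstack([a,b]),"1.png",800/1120)
save(a,"2.png",1.4)
print(read_time_s())
E
```

```text
pics
0.0 [0.20960372 0.61434349 0.24891764] [ 1.63609938e-01  9.86524274e-01 -1.27478354e-03 -1.41152989e-04]
stop_top top [380.3 283.6] 0.91 [ 0.5164 -0.1722  0.154 ]
stop_top scene [160.3 203.9] 0.86 [ 0.5223 -0.1768  0.154 ]
reset_top top [207.7 262. ] 0.8 [0.5354 0.1253 0.136 ]
reset_top top [373.8 286.9] 0.65 [ 0.5107 -0.1655  0.136 ]
reset_top scene [286.3 164.7] 0.4 [0.5157 0.1387 0.136 ]
lane_key_top top [170.2 262.3] 0.64 [0.5313 0.193  0.127 ]
lane_key_top scene [311.5 164.7] 0.51 [0.5373 0.1968 0.127 ]
lane_key_top scene [267.3 263.3] 0.26 [ 0.7529 -0.1131  0.127 ]
tube_rack_mid top [281.3 266.5] 0.62 [ 0.5381 -0.0039  0.096 ]
tube_rack_mid top [379.7 283. ] 0.37 [ 0.5195 -0.1856  0.096 ]
tube_rack_mid scene [240.7 204.5] 0.8 [ 0.5372 -0.0051  0.096 ]
tube_rack_mid scene [161.7 201.4] 0.19 [ 0.4261 -0.1268  0.096 ]
carrier0_mid top [315.  198.7] 0.75 [ 0.6646 -0.0583  0.12  ]
carrier0_mid scene [259.5 233.1] 0.9 [ 0.6699 -0.0623  0.12  ]
carrier1_mid top [253.2 156.1] 0.94 [0.7397 0.062  0.12  ]
carrier1_mid scene [263.7 261. ] 0.72 [ 0.7377 -0.108   0.12  ]
carrier1_mid scene [336.  227.4] 0.63 [0.7431 0.0604 0.12  ]
loader top [289.5 229.4] 0.58 [ 0.623  -0.0171  0.    ]
loader scene [264.  262.6] 0.93 [ 0.6237 -0.0118  0.    ]
stop_box top [373.7 285.2] 0.56 [ 0.5157 -0.1808  0.07  ]
stop_box scene [166.6 241. ] 0.67 [ 0.5236 -0.1733  0.07  ]
control_box top [197.2 261.8] 0.72 [0.5386 0.1569 0.07  ]
control_box scene [300.2 193. ] 0.76 [0.5454 0.1581 0.07  ]
1.0
```

View pics/1.png

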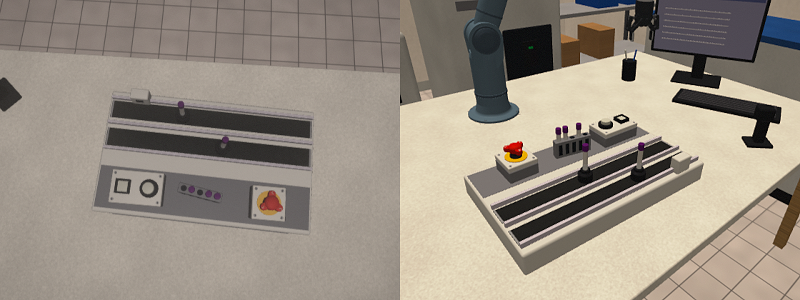

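View pics/2.png

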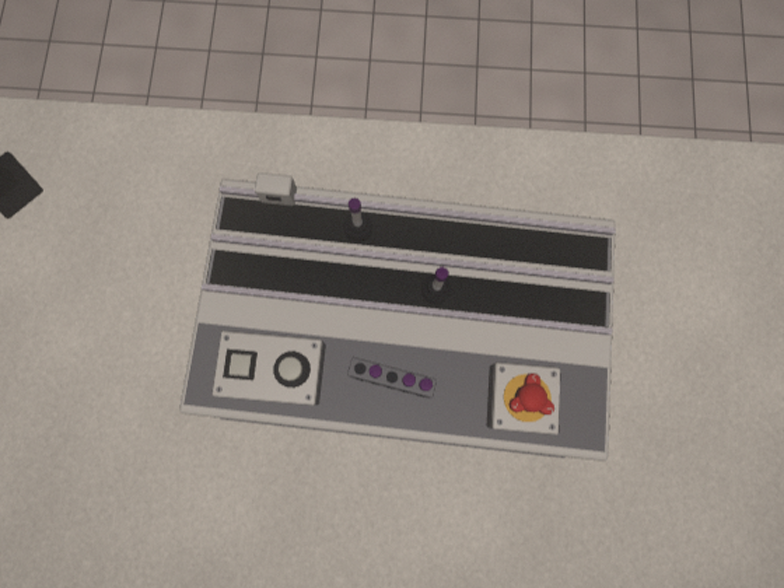

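```bash
python3 - <<'E'
from h import *
from scipy.spatial.transform import Rotation as Ro
move_gripper(0.0)
q=read_tcp_rot()
print("yaw x-axis",Ro.from_quat(q).as_matrix().round(3).tolist(),read_time_s())
for i,(p) in enumerate([[.50,.13,.34],[.48,-.175,.34]]):
    move_ptp(p,[0.7071068,0.7071068,0,0] if 0 else [1,0,0,0]); 
    P=camera_params("wrist"); im=read_camera("wrist"); save(im,f"w{i}.png"); print(read_time_s(),read_eef_pos(),read_qpos().round(2) if hasattr(read_qpos(),'round') else read_qpos())
    for n,z in [("stop_top",.154),("reset_top",.136),("lane_key_top",.127),("tube_rack_mid",.096),("stop_box",.07),("control_box",.07)]:
        for r in tip_of("wrist",n)[:1]: print(n,np.round(r["at"],1),round(r["confidence"],2),ray_z("wrist",r["at"],z,P).round(4))
E
python3 -c "
import cv2,numpy as np
cv2.imwrite('pics/w01.png',cv2.resize(np.hstack([cv2.imread('pics/w0.png'),cv2.imread('pics/w1.png')]),(800,300)))"
```

```text
yaw x-axis [[-0.946, 0.323, -0.0], [0.323, 0.946, -0.0], [0.0, -0.0, -1.0]] 1.7667
3.875 [0.49973836 0.13137526 0.33984737] [-0.97  0.05  0.66  1.83 -0.03  1.28 -1.87]
stop_top [253.8 138.6] 0.42 [0.542  0.1527 0.154 ]
reset_top [284.2 149.1] 0.65 [0.5314 0.1279 0.136 ]
lane_key_top [212.6 142.2] 0.93 [0.5361 0.1908 0.127 ]
tube_rack_mid [416.7 145.7] 0.64 [ 5.299e-01 -3.000e-04  9.600e-02]
control_box [254.8 139.6] 0.72 [0.5328 0.1573 0.07  ]
5.3917 [ 0.48088224 -0.17261611  0.33986673] [-0.74  0.03  1.04  1.85 -0.03  1.28 -1.26]
stop_top [281.7 145.5] 0.71 [ 0.5175 -0.174   0.154 ]
tube_rack_mid [101.8 124.8] 0.91 [ 0.5298 -0.0034  0.096 ]
stop_box [281.5 136.8] 0.82 [ 0.5167 -0.1743  0.07  ]
```

View pics/w01.png

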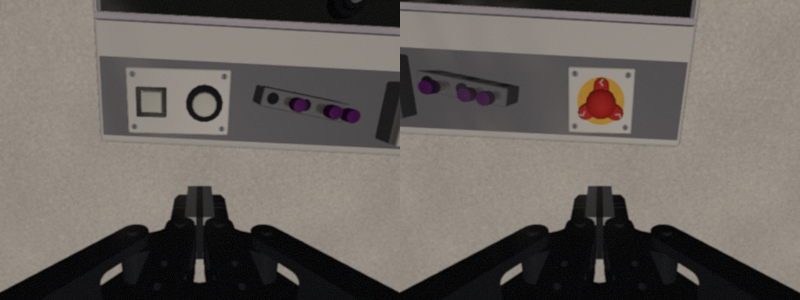

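View pics/w1.png

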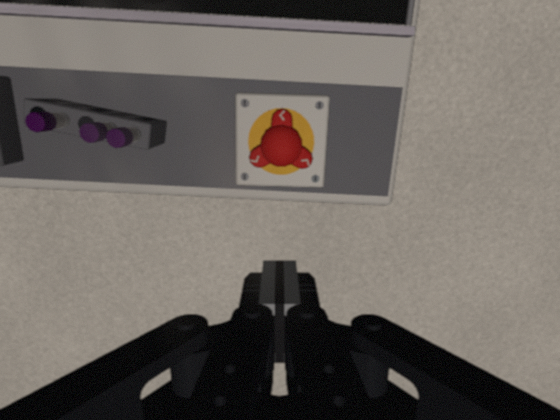

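```bash
cat >> h.py <<'E'
from scipy.spatial.transform import Rotation as Ro
C=np.array([.517,-.174])
def quat(a,s=1):  # tool x along CCW tangent at angle a
    x=s*np.array([-np.sin(a),np.cos(a),0]); z=np.array([0,0,-1.]); return Ro.from_matrix(np.c_[x,np.cross(z,x),z]).as_quat()
def fpos(a,r,t,tip): # finger at radial r, tangential t in frame of lobe angle a
    return np.r_[C+[r*np.cos(a)-t*np.sin(a), r*np.sin(a)+t*np.cos(a)], tip+.019]
E
python3 - <<'E'
from h import *
for s in (1,-1):
  for a in (0,-.45,-.9):
    q=inverse_kinematics(fpos(a,.035,.02,.13),quat(a,s)); print(s,a,None if q is None else np.round(q,2))
s=1
q=inverse_kinematics(fpos(0,.0,.0,.18),quat(0,1))
if q is None or abs(q[6])>2.0: s=-1
move_ptp(np.r_[C,.18+.019],quat(0,s)); pause(.2)
f0=np.array(read_ft_force()); print(s,"t",read_time_s(),read_eef_pos(),f0.round(2))
movel(np.r_[C,.157+.019],speed=.06)
for tip in np.arange(.155,.1439,-.0015):
    movel(np.r_[C,tip+.019],speed=.03); pause(.05)
    f=np.array(read_ft_force())-f0; print(round(tip,4),(read_eef_pos()[2]-.019).round(4),f.round(1))
    if f[2]>22: break
pause(.3); print(read_eef_pos(),np.array(read_ft_force())-f0,read_time_s())
E
```

```text
1 0 [-0.4   0.43  0.73  1.9  -0.35  0.94  0.5 ]
1 -0.45 [-0.41  0.47  0.8   1.88 -0.41  0.96  0.12]
1 -0.9 [-0.46  0.52  0.9   1.87 -0.49  0.98 -0.23]
-1 0 [-0.64  0.59  1.08  1.91 -0.61  1.02 -2.43]
-1 -0.45 [-0.64  0.67  1.16  1.89 -0.71  1.07 -2.78]
-1 -0.9 [ 1.18  0.76 -1.25  1.8   0.78  1.18  1.93]
1 t 7.4333 [ 0.51729647 -0.17398291  0.19943063] [ 0.24  0.86 -0.08]
0.155 0.1552 [ 0.4 -1.1 -0. ]
0.1535 0.1542 [-0.6 -1.7  3.6]
0.152 0.1523 [-0.3 -0.7  3.9]
0.1505 0.1503 [ 1.6 -1.3  1.7]
0.149 0.1482 [-0.6 -0.9  0. ]
0.1475 0.1473 [-0.2 -2.2  0.2]
0.146 0.1459 [-0.8 -0.6  0.3]
0.1445 0.1451 [-1.2 -1.4  4.5]
[ 0.51749498 -0.17420334  0.16407709] [-0.90234475 -1.07648726  5.64068791] 10.6667
```

Run:
```python
from h import *
movel(np.r_[C,.165+.019],speed=.1)
movel(fpos(0,.036,.027,.165),quat(0),speed=.1); 
f0=np.array(read_ft_force())
movel(fpos(0,.036,.027,.130),speed=.06); pause(.2)
print(read_eef_pos(),(np.array(read_ft_force())-f0).round(1),read_time_s())
im=read_camera("wrist"); save(im[100:400,100:460],"w2.png",1.6)
for r in tip_of("wrist","stop_top")[:1]: print(r, ray_z("wrist",r["at"],.145).round(4))
```

```text
[ 0.55338091 -0.14711765  0.14948658] [-0.2  0.6  0.1] 12.5583
```

View pics/w2.png

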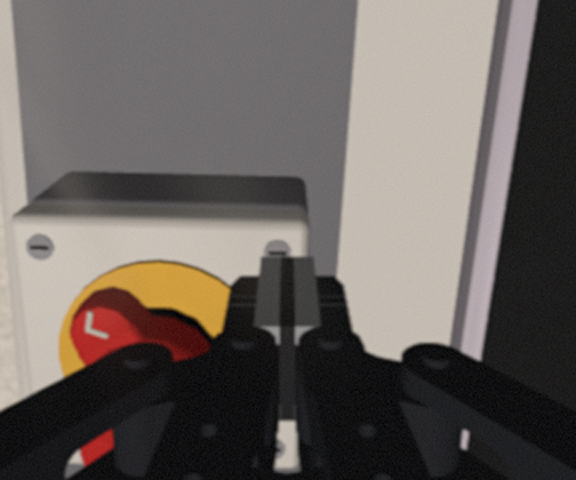

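Run:
```python
from h import *
f0=np.array(read_ft_force())
movel(fpos(0,.036,.021,.130),quat(0),speed=.06)
for a in -np.arange(.12,.97,.12):
    movel(fpos(a,.036,.020,.130),quat(a),speed=.04)
    f=np.array(read_ft_force())-f0; e=np.array([-np.sin(a),np.cos(a)])
    print(round(a,2),read_eef_pos().round(4),f.round(1),"tang",round(f[:2]@e,1))
    if np.linalg.norm(f)>25: break
pause(.2); f=np.array(read_ft_force())-f0; print(f,read_time_s())
read_camera("scene"); read_camera("top"); save(read_camera("scene")[160:260,100:230],"s3.png",4)
for c in("scene","top"): 
  for r in tip_of(c,"stop_top")[:1]: print(c,r,ray_z(c,r["at"],.154).round(4))
```

```text
-0.12 [ 0.555  -0.1587  0.1489] [ 0.3  0.2 -1.2] tang 0.3
-0.24 [ 0.5566 -0.1631  0.149 ] [-0.1  0.5 -1.4] tang 0.5
-0.36 [ 0.5579 -0.1674  0.1489] [ 0.7  2.  -1.2] tang 2.1
-0.48 [ 0.5584 -0.1723  0.149 ] [ 0.8  0.9 -1.6] tang 1.1
-0.6 [ 0.5585 -0.1766  0.149 ] [ 2.   3.4 -1.6] tang 4.0
-0.72 [ 0.5584 -0.1819  0.1494] [2.5 3.2 0.3] tang 4.1
-0.84 [ 0.5573 -0.1878  0.1499] [3.3 2.5 1.9] tang 4.1
-0.96 [ 0.5551 -0.1938  0.1501] [ 5.  -0.3  2.3] tang 3.9
[ 5.38040625 -1.20398022  1.55714685] 15.3333
scene {'at': [161.9, 203.8], 'confidence': 0.6} [ 0.5238 -0.1743  0.154 ]
top {'at': [381.4, 281.9], 'confidence': 0.81} [ 0.5194 -0.174   0.154 ]
```

View pics/s3.png

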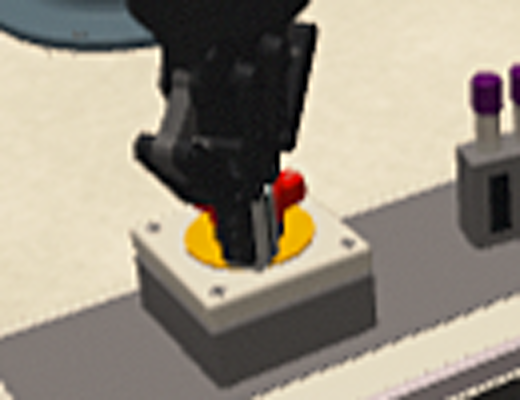

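Run:
```python
from h import *
f0=np.zeros(3)
for a in -np.arange(1.02,1.21,.06):
    movel(fpos(a,.036,.020,.130),quat(a),speed=.04); pause(.05)
    f=np.array(read_ft_force())-f0; e=np.array([-np.sin(a),np.cos(a)])
    print(round(a,2),f.round(1),"tang",round(f[:2]@e,1))
    if abs(f[:2]@e)>9: break
pause(.3)
for b in np.arange(a+.3,0.01,.3): movel(fpos(b,.036,.022,.130),quat(b),speed=.08)
movel(fpos(0,.036,.028,.130),quat(0),speed=.08); print(np.array(read_ft_force()))
movel(fpos(0,.036,.028,.185),quat(0),speed=.15)
move_ptp([.46,-.174,.30],quat(0)); pause(.1)
P=camera_params("wrist"); im=read_camera("wrist"); sc=read_camera("scene")
for r in tip_of("wrist","stop_top")[:1]: print(r,[ray_z("wrist",r["at"],z,P).round(4) for z in(.145,.154)])
for r in tip_of("scene","stop_top")[:1]: print(r)
a=cv2.resize(im,(560,420)); b=cv2.resize(sc[160:260,100:233],(560,420),interpolation=cv2.INTER_CUBIC)
save(np.hstack([a,b]),"w4.png",.71); print(read_time_s())
```

```text
-1.02 [ 5.8 -0.3  3.3] tang 4.7
-1.08 [6.  0.5 3.3] tang 5.5
-1.14 [ 5.  -0.6  5.3] tang 4.3
-1.2 [ 5.4 -2.1  2.3] tang 4.3
[ 0.96179176 -0.11948959 -0.92280706]
{'at': [359.4, 203.5], 'confidence': 0.88} [array([ 0.5206, -0.1742,  0.145 ]), array([ 0.5186, -0.1718,  0.154 ])]
{'at': [161.2, 201.4], 'confidence': 0.55}
20.5583
```

View pics/w4.png

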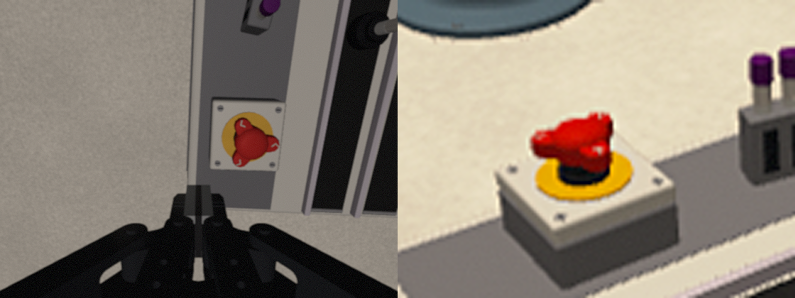

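Run:
```python
from h import *
B=np.array([.533,.1268])
move_ptp(np.r_[B,.25],quat(0)); 
movel(np.r_[B,.145+.019],speed=.12); pause(.1)
f0=np.array(read_ft_force())
for tip in [.138,.136,.134,.132,.131,.1303,.1297]:
    movel(np.r_[B,tip+.019],speed=.03); pause(.08)
    f=np.array(read_ft_force())-f0; print(tip,(read_eef_pos()-[0,0,.019]).round(4),f.round(1))
    if f[2]>9: break
pause(.3); print((np.array(read_ft_force())-f0).round(1)); sc=read_camera("scene")
movel(np.r_[B,.23],speed=.12); move_ptp([.46,.13,.30],quat(0)); pause(.2)
im=read_camera("wrist"); s2=read_camera("scene")
z=lambda s:cv2.resize(s[110:210,230:363],(560,420),interpolation=cv2.INTER_CUBIC)
save(np.vstack([np.hstack([z(sc),z(s2)]),np.hstack([im,s2])]),"w5.png",.7); print(read_time_s())
for n,zz in [("tube_rack_mid",.096),("carrier0_mid",.12),("carrier1_mid",.12)]:
    for r in tip_of("scene",n)[:1]: print(n,ray_z("scene",r["at"],zz).round(4))
```

```text
0.138 [0.5337 0.1271 0.1385] [0.6 0.4 3. ]
0.136 [0.5337 0.1271 0.1364] [ 1.7 -0.   3.5]
0.134 [0.5337 0.1271 0.1344] [2.8 0.8 5.4]
0.132 [0.5338 0.1271 0.134 ] [-1.6  0.4 15.1]
[-1.3  0.1 15.1]
26.125
tube_rack_mid [ 0.5374 -0.0068  0.096 ]
carrier0_mid [ 0.6688 -0.0549  0.12  ]
carrier1_mid [0.7393 0.0587 0.12  ]
```

View pics/w5.png

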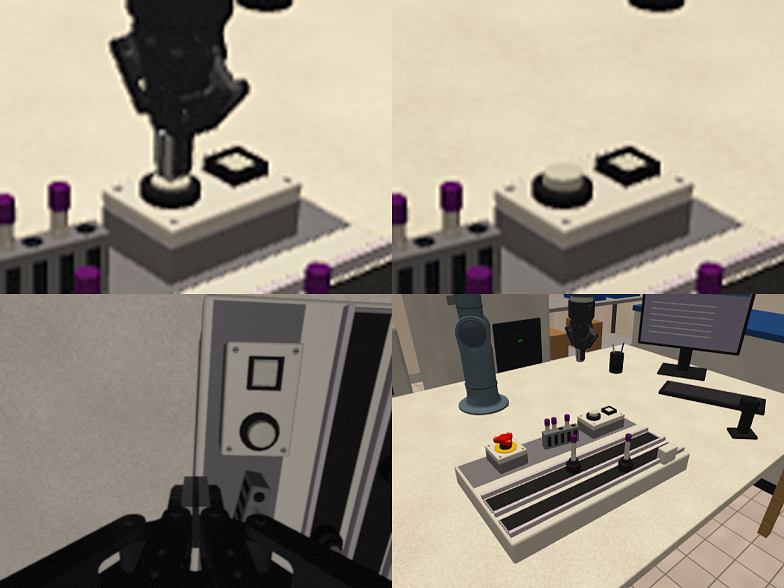

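```bash
python3 -c "
from bench import *
print(read_time_s(),read_ft_force()); print(sign_off())"
```

```text
26.275 [-0.10240512 -0.68141238 -0.4303395 ]
the job is handed in; nothing more can be done
None
```

The job is handed in, at about 26 s on the robot's clock out of the 51 s allowed.

- **Stop press:** I pressed the stop button with the closed fingertips. It snapped in with the tip at about z = 0.149 m and latched. Logged force readings stayed under 6 N.
- **Stop twist:** I pushed one lobe clockwise along an arc with the fingertip, with sideways force of about 4–6 N. The first sweep (0.96 rad) did not clearly show a release, so I went on to 1.2 rad before backing off. The scene and wrist pictures then showed the head up on its neck, with its lobes back near where they started.
- **Reset press:** I pressed the reset button until it stopped hard, at about 15 N after roughly 5–6 mm of travel. The picture shows the cap flush with its collar while held and raised again afterwards.
- **Final checks:** The square key looks untouched. The network's scene-camera positions for the rack and both carriers are within about 8 mm of their starting values, about what I would expect from detection error. The arm was clear of everything, with wrist force readings under 1 N.

**Disagreements:**
- The reset contact came about 3 mm higher than the nominal height, so I judged full travel by the hard stop and the picture.
- The scene camera's low-confidence first fix on the reset button was about 2 cm off the other cameras, so I ignored it.
- The network did not find the stop button in the picture taken at the start of the turn, so I placed the finger from the earlier measurement.

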